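# Park the coaster caddy in the bar cart's spring dock

### The job

Before the cart is rolled outside, push the wooden coaster caddy along the tray, without lifting it, round the fixed brass bottle wells and terracotta cups and into the blue-hooded dock until its hidden spring catch holds it, then let go. Ease it home by feel: where the stop sits under the hood is not known, so do not shove hard or press it past the catch. Touch none of the wells and cups, and leave the glass, carafe and corkscrew where they are.

Things in the scene. Friction and masses are not known exactly. Their poses are not given: they have to be found in the camera images.
- caddy: Square wooden caddy, 96 x 96 mm, 30 mm high (44 mm with the blue and white coasters on top, one piece with it), about 0.55 kg. Origin: centre of its underside, at tray height 0. +x is the end that enters the dock first; it starts at most 12 degrees off the dock's heading. Corners rounded, 10 mm radius. Too wide to grip: it is pushed, and at rest stays where it is left.
- caddy_notch (a point): Middle of the upright notch in the caddy's +y side, at 15 mm height; its -y side has the same. Each is 5.5 mm deep and runs from 6 to 26 mm ahead of the caddy's centre; the dock's catches drop into them. The caddy's front and rear faces are plain, flat over the middle 76 mm.
- dock: Fixed grey dock with blue hood, 157 mm wide, 135 mm deep, 52 mm high. Origin: on the tray, under the middle of its open mouth; +x points into the bay, y across it. Bay walls at y = +-50.5 mm from x = 0 on; steel guide flaps, 40 mm high, flare from there out to x = -30 mm, y = +-60 mm, and wedge a caddy that comes in off centre. Hood from x = 12 mm on, underside at 48 mm.
- dock_catch (a point): Middle of where the hidden catches can be (36 mm inside the mouth, 18 mm up): two sprung side catches, 27 mm before the free plunger's face and fixed to the same part. How deep that part sits is unknown: plunger face 44 to 82 mm inside the mouth. The catches first resist as the front corners pass (some 4 to 12 N in all, not home yet), then about 22 mm of sliding follows up to the plunger.
- plunger (a joint): Travel in m of the hidden sprung plunger: 0 free, growing as the caddy presses it (0.75 N at touch, 0.2 N per mm). At about 5 mm the catches drop into the notches; pushing on grows stiff. Held, it stays at 4 to 6 mm once the pusher is taken away and the caddy's rear stands 9 to 47 mm out of the mouth; not held, it springs back. Over 9 mm, or pushing with over 20 N, is too much.
- well_l: Fixed empty brass bottle well, a ring 80 mm across and 40 mm high, left (+y) of the dock mouth. Origin: centre, on the tray. Not to be touched.
- well_r: The same brass well to the right (-y) of the dock mouth.
- cup_l: Fixed terracotta tealight cup, 40 mm across, 35 mm high, on the robot's side of the lane, left. Origin: centre, on the tray. Not to be touched. Between the cups and the wells runs a lane about 145 mm wide, across the dock's heading.
- cup_r: The same terracotta cup on the right.
- glass: Loose clear highball glass, 68 mm across, 150 mm high, standing beside the dock, right. Origin: centre of its foot. Bystander.
- carafe: Loose green glass carafe with aluminium cap, 92 mm across, 217 mm high, standing beside the dock, left. Origin: centre of its foot. Bystander.
- corkscrew: Loose steel wing corkscrew lying flat, 150 mm long along its x, 75 mm wide, 20 mm high, at the lane's end opposite to the caddy. Origin: near its middle, on the tray. Bystander.
There are look-alikes about, which are no part of the job. Of the things shaped like the dock, the grey one is meant.

How it is judged:
By the outcome, as a careful person would: the job done as asked, in the order asked, and still so for the second after the job is handed in, with the robot touching nothing.
It also fails if it takes over 69 s, if anything falls off the work surface, if the arm or the gripper's body presses on something with over 40 N, if the wrist force passes 120 N, or if a joint passes its speed limit or range.

### The arm

A 6-joint arm with a two-finger parallel gripper is mounted at the origin on the work surface. World frame = base frame: x ahead of the robot, y to its left, z up, the work surface at z = 0. Lengths are in mm, angles in degrees, forces in N, time in s.
With the tool pointing down it reaches from about 350 to 850 mm from the base axis. Payload 8.1 kg.
Tool frame: the origin (TCP) lies midway between the tips of the shut fingers; the grasp point (between the pads) lies 19 mm behind it; z points along the fingers, y is the direction in which the jaws open and shut (so a half turn about z gives the same grasp; the last joint's range is limited). The gripper opens to 85 mm and grips with 20 to 120 N. Pads are 22 mm wide; open, the fingers measure 114 mm over their backs; the gripper's body (76 mm by 85 mm) begins 54 mm behind the grasp point. The pads swing forward as they close: fully open they stand 13 mm farther back than shut.
Start: joints at [67.815, 7.471, 85.268, -0, 87.261, -4.893], TCP at [178.322, 572.893, 231.292] pointing down, gripper open.
Joint ranges: [-169.43, 169.43], [-51.17, 129.36], [1.28, 143.12], [-76.62, 256.62], [0, 156.53], [-152.29, 152.29]. Speed limits (degrees/s): [136.94, 136.94, 159.86, 180, 180, 180].

### API

Orientations are given as [roll, pitch, yaw] about the fixed x, y, z axes, in that order (R = Rz(yaw) Ry(pitch) Rx(roll)).
In Python, from bench import r gives the robot as it stands.
- The arm moves only by the shell command python3 -m jog 'ROWS' [FORCE]. ROWS is JSON, a list of rows, each a list of 5 numbers: the shift along the tool's x, y, z in m, then the turn about the tool's z in rad, then the opening, from 0 (shut) to 1 (fully open). A call has 1 to 20 rows; each row is the pose to reach, as a shift and turn from the pose measured when the call began, along the tool's axes at that moment; what a row does not reach only later rows make up. A row lasts 1/10 s, in which the tool goes at most 50 mm and 8.59 degrees, less where a joint would pass 70% of its speed; a pose out of reach is approached as far as the arm can. A call with a gripper value outside its range is refused whole. The fingers move at their own pace and stop on an object; FORCE is the grip in N (left out, the last holds). Time passes only in rows, so rows that repeat a pose let the fingers close. It gives the time, the measured TCP pose, the force and the opening at its end, in the units of the state.
- r.sense(): the state, without advancing time (a new reading comes with each control period).
- r.snapshot(name): name is "scene" or "top" or "wrist"; returns a dict with "pixels" (480x640x3 uint8, red, green, blue), "K" (3x3 intrinsics, pixels), "R" (3x3) and "t" (3): a world point X has camera coordinates R X + t. Camera axes: x right, y down, z forward; pixel columns grow to the right and rows downward; lengths in mm; the calibration is good to about 2 mm. A picture is of the moment at which its call begins. There is no depth.
- r.hand_in(): hands the job in, once; it reports no verdict.
The state is a dict: "time": time; "joint_pos": joint angles; "qd": joint speeds; "joint_efforts": joint torques, N m; "tool_pos": TCP position; "tcp_rot": TCP orientation; "ft_force": force on the tool from outside, world axes, zero at the start; "wrist_torque": the same for the moment, N m; "finger_gap": finger opening in mm.
Only numpy, scipy, OpenCV 4.12 (cv2) and the standard library are available. Lean on these libraries where they do the work, as an engineer would, in place of code of your own. Each camera call takes 0.05 s, during which the arm holds its last target.

## Working session

There is one attempt and no reset: what is moved stays moved. The work goes in short steps, Python scripts to look and compute and a shell command to move; the robot and the scene stay as the last step left them, time stands still between calls to the robot, and variables do not carry over. Pictures are saved under pics/ and viewed, and the job is handed in when it is done.

```bash
mkdir -p pics; ls; cat > h.py <<'E'
import numpy as np, cv2
from bench import r
def snap(n,f):
    s=r.snapshot(n); cv2.imwrite('pics/'+f,cv2.cvtColor(s['pixels'],cv2.COLOR_RGB2BGR))
    np.savez('pics/'+f+'.npz',**s); return s
def load(f): return dict(np.load('pics/'+f+'.npz'))
def ray(s,u,v,z):
    K,R,t=s['K'],np.array(s['R']),np.array(s['t'])
    d=R.T@np.linalg.inv(K)@np.array([u,v,1.]); c=-R.T@t
    return c+d*(z-c[2])/d[2]
def proj(s,X):
    p=s['K']@(np.array(s['R'])@np.array(X,float)+np.array(s['t'])); return p[:2]/p[2]
E
python3 - <<'E'
from h import *
print(r.sense())
for n in('scene','top'):
    s=snap(n,n+'0.png'); print(n,-s['R'].T@s['t'],s['K'][0,0])
E
```

```text
pics
{'time': 0.0, 'joint_pos': array([ 6.78160447e+01,  7.51366932e+00,  8.53305136e+01, -2.30720140e-03,
        8.72631064e+01, -4.89371647e+00]), 'qd': array([ 0.04722118, -0.00151706, -0.13100065,  0.08154913, -0.01274596,
       -0.01976435]), 'joint_efforts': array([-1.21906094e-03, -5.69414985e+01, -5.00539076e+01, -3.14190293e-04,
        1.51241227e-02, -3.93845276e-07]), 'tool_pos': array([178.11155285, 572.35964942, 230.24762236]), 'tcp_rot': array([-1.79892905e+02, -6.85663505e-03,  1.62709867e+02]), 'ft_force': array([1.43503114, 0.2125293 , 0.56524128]), 'wrist_torque': array([ 0.04276523,  0.0017665 , -0.018124  ]), 'finger_gap': 85.31355853638915}
scene [1066.8485027  -424.21863347  762.88974125] 527.1318498272921
top [ 318.24408852   46.38698999 1255.0415549 ] 597.1575422571852
```

View pics/top0.png

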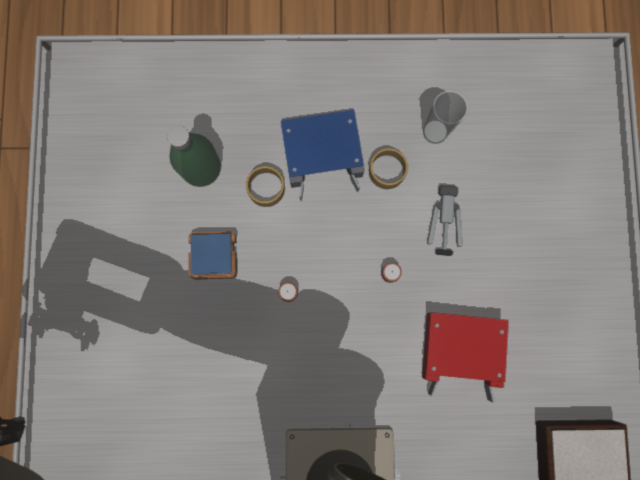

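View pics/scene0.png

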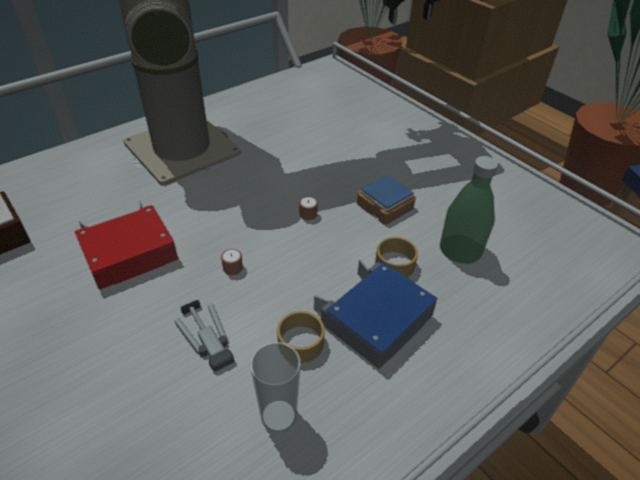

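The top view shows two dock shapes. One is grey with a blue hood at about (322,145), and the other is red at about (467,348). The grey and blue one between the brass wells fits the description. The caddy is at about (212,255), with cups at (288,291) and (391,271) and wells at (265,185) and (388,168).

```bash
python3 - <<'E'
from h import *
s=load('top0.png'); im=cv2.cvtColor(s['pixels'],cv2.COLOR_RGB2BGR)
c=im[100:310,170:430]; cv2.imwrite('pics/c1.png',cv2.resize(c,None,fx=3,fy=2.85,interpolation=cv2.INTER_CUBIC)[:600,:800])
hsv=cv2.cvtColor(im,cv2.COLOR_BGR2HSV)
def m(lo,hi,box):
    k=cv2.inRange(hsv,np.array(lo),np.array(hi)); z=np.zeros_like(k); x0,y0,x1,y1=box; z[y0:y1,x0:x1]=k[y0:y1,x0:x1]; return z
def big(k):
    cs,_=cv2.findContours(k,cv2.RETR_EXTERNAL,cv2.CHAIN_APPROX_NONE); return max(cs,key=cv2.contourArea)
# blue hood
k=big(m((100,100,50),(125,255,255),(270,95,380,195))); rc=cv2.minAreaRect(k); b=cv2.boxPoints(rc)
print('hood',rc); print(np.round([ray(s,*p,52) for p in b],1))
k=big(m((95,60,30),(125,255,255),(180,220,245,290))); rc=cv2.minAreaRect(k);print('coaster',rc); print(np.round([ray(s,*p,44) for p in cv2.boxPoints(rc)],1), ray(s,*rc[0],44))
k=big(m((5,80,30),(20,255,255),(180,220,245,290))); k=m((5,80,30),(20,255,255),(180,220,245,290)); pts=cv2.findNonZero(k); rc=cv2.minAreaRect(pts);print('wood',rc); print(np.round([ray(s,*p,30) for p in cv2.boxPoints(rc)],1), ray(s,*rc[0],30))
for n,box in(('wl',(240,155,290,212)),('wr',(364,140,412,195))):
    k=cv2.findNonZero(m((12,90,60),(35,255,255),box)); (c,a)=cv2.minEnclosingCircle(k); print(n,c,a,ray(s,*c,38),len(k))
for n,box in(('cl',(270,275,305,308)),('cr',(375,255,410,290))):
    k=cv2.findNonZero(m((0,90,40),(15,255,255),box)); (c,a)=cv2.minEnclosingCircle(k); print(n,c,a,ray(s,*c,33),len(k))
E
```

```text
hood ((321.58038330078125, 142.7302703857422), (56.62643051147461, 74.15364837646484), 81.38435363769531)
[[742.3 115.4  52. ]
 [765.3 -38.4  52. ]
 [644.4 -53.7  52. ]
 [622.2  98.1  52. ]]
coaster ((210.5, 253.5), (39.0, 39.0), 90.0)
[[504.9 299.8  44. ]
 [504.1 220.1  44. ]
 [424.  219.3  44. ]
 [424.8 298.3  44. ]] [464.25651196 259.38562707  44.        ]
wood ((211.5, 254.5), (47.0, 47.0), 90.0)
[[513.4 309.   30. ]
 [512.4 211.8  30. ]
 [414.8 211.   30. ]
 [415.8 307.2  30. ]] [463.8477621 259.7609489  30.       ]
wl (265.18548583984375, 185.55645751953125) 19.814281463623047 [606.34676551 148.73367831  38.        ] 397
wr (387.5952453613281, 167.73809814453125) 19.80255126953125 [ 642.2649512  -107.43478613   38.        ] 412
cl (287.4527893066406, 291.3154602050781) 9.477636337280273 [386.26178197 103.36671717  33.        ] 49
cr (390.80950927734375, 271.8809509277344) 9.436748504638672 [ 423.89828169 -108.98118807   33.        ] 53
```

View pics/c1.png

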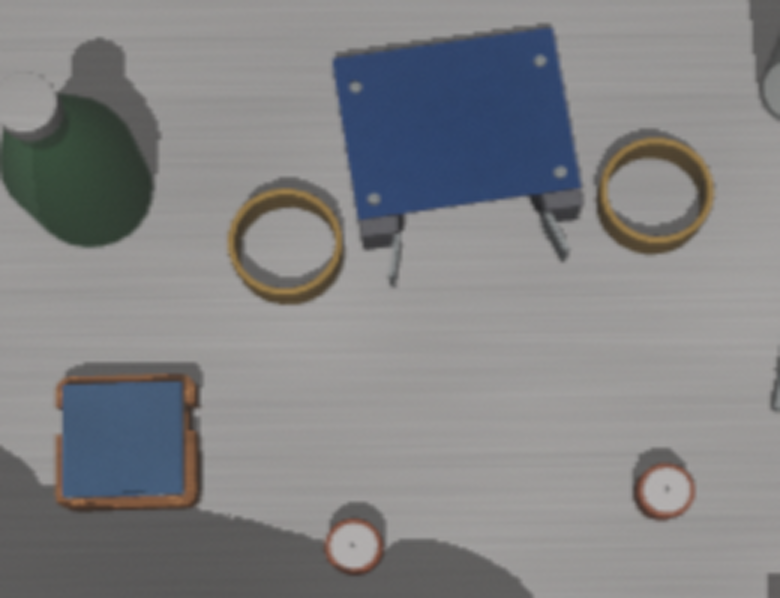

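```bash
cat >> h.py <<'E'
TH=np.radians(8.4); M=np.array([620.5,20.3])
ex=np.array([np.cos(TH),np.sin(TH)]); ey=np.array([-np.sin(TH),np.cos(TH)])
def w2d(p): d=np.array(p[:2])-M; return np.array([d@ex,d@ey])
def d2w(x,y): return M+x*ex+y*ey
def st():
    a=r.sense(); d=w2d(a['tool_pos']); F=a['ft_force']
    print('t %.2f dock %s z %.1f yaw-th %.2f F dock [%.2f %.2f %.2f] gap %.1f j %s'%(a['time'],d.round(1),a['tool_pos'][2],a['tcp_rot'][2]-8.4,F[:2]@ex,F[:2]@ey,F[2],a['finger_gap'],a['joint_pos'].round(0)))
def togo(x,y,z,yawrel):
    a=r.sense(); p=a['tool_pos']; yw=np.radians(a['tcp_rot'][2]); w=d2w(x,y)-p[:2]
    tx=w@[np.cos(yw),np.sin(yw)]; ty=w@[np.sin(yw),-np.cos(yw)]
    dy=(yawrel+8.4-a['tcp_rot'][2]+180)%360-180
    print('tool shift m %.4f %.4f %.4f turn %.4f'%(tx/1e3,ty/1e3,(p[2]-z)/1e3,-np.radians(dy)))
E
python3 - <<'E'
from h import *
s=load('top0.png')
for n,p in dict(carafe=(203,168),glass=(436,132),cork=(446,218)).items(): print(n,ray(s,*p,5),w2d(ray(s,*p,5)))
st(); togo(-118,345,110,90)
E
```

```text
carafe [653.85522129 284.87154579   5.        ] [ 71.64681027 256.86067859]
glass [ 729.82493263 -218.89114698    5.        ] [  73.210364   -252.59570126]
cork [ 540.12606418 -233.23608694    5.        ] [-116.54903043 -239.07496826]
t 0.10 dock [-357.   610.8] z 230.4 yaw-th 154.31 F dock [0.05 0.24 -0.14] gap 85.7 j [68.  8. 85. -0. 87. -5.]
tool shift m -0.3306 -0.1359 0.1204 turn 1.1224
```

```bash
python3 -m jog '[[-0.04,-0.016,0.015,0.14,0.61],[-0.08,-0.032,0.03,0.28,0.61],[-0.12,-0.048,0.045,0.42,0.61],[-0.16,-0.064,0.06,0.56,0.61],[-0.20,-0.08,0.07,0.70,0.61],[-0.24,-0.097,0.085,0.84,0.61],[-0.28,-0.114,0.10,0.98,0.61],[-0.331,-0.136,0.12,1.122,0.61],[-0.331,-0.136,0.12,1.122,0.61],[-0.331,-0.136,0.12,1.122,0.61],[-0.331,-0.136,0.12,1.122,0.61],[-0.331,-0.136,0.12,1.122,0.61],[-0.331,-0.136,0.12,1.122,0.61],[-0.331,-0.136,0.12,1.122,0.61]]' 30; python3 - <<'E'
from h import *
st(); togo(-118,345,12,90)
s=snap('wrist','w1.png');print(-s['R'].T@s['t'])
snap('top','t1.png')
E
```

```text
time: 1.5
tool_pos: [453.2, 345.0, 111.1]
tcp_rot: [-180.0, 0.1, 98.5]
ft_force: [0.3, 0.5, 0.1]
finger_gap: 52.0
t 1.50 dock [-118.1  345.7] z 111.1 yaw-th 90.13 F dock [0.39 0.46 0.12] gap 52.0 j [32.  8. 98. -0. 74. 24.]
tool shift m -0.0007 0.0001 0.0991 turn 0.0023
[441.97908692 416.47749408 254.03622913]
```

View pics/w1.png

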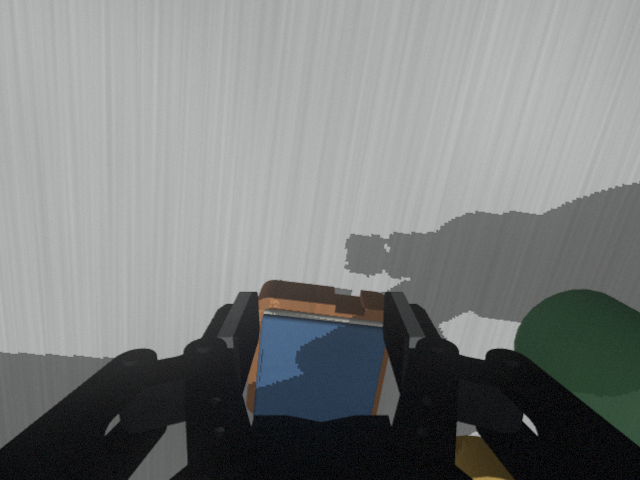

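View pics/t1.png

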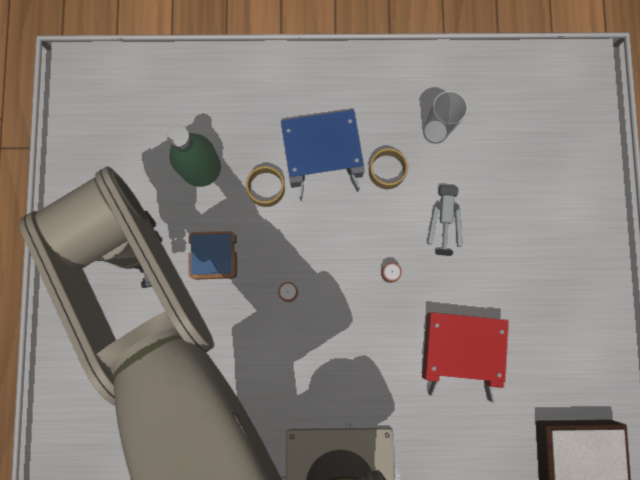

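The wrist view has the caddy's notched +y side straight ahead, between the two fingers at about x=240 and x=400. In the top view the tool is left of the caddy, clear of the carafe. I'll descend next.

```bash
python3 -m jog '[[0,0,0.035,0,0.61],[0,0,0.07,0,0.61],[0,0,0.103,0,0.61],[0,0,0.103,0,0.61],[0,0,0.103,0,0.61],[-0.01,0,0.103,0,0.61],[-0.02,0,0.103,0,0.61],[-0.03,0,0.103,0,0.61],[-0.04,0,0.103,0,0.61],[-0.05,0,0.103,0,0.61],[-0.05,0,0.103,0,0.61]]'; python3 - <<'E'
from h import *
st()
E
python3 -m jog '[[-0.01,0,0,0,0.61],[-0.02,0,0,0,0.61],[-0.03,0,0,0,0.61],[-0.04,0,0,0,0.61],[-0.05,0,0,0,0.61],[-0.05,0,0,0,0.61]]'
python3 - <<'E'
from h import *
st()
snap('top','t2.png'); snap('scene','s2.png')
E
```

```text
time: 2.7
tool_pos: [461.6, 293.7, 8.8]
tcp_rot: [179.9, 0.1, 98.4]
ft_force: [-0.3, 0.2, -0.3]
finger_gap: 52.4
t 2.70 dock [-117.3  293.7] z 8.8 yaw-th 90.02 F dock [-0.22 0.23 -0.33] gap 52.4 j [ 27.  12. 105.  -0.  63.  19.]
time: 3.3
tool_pos: [469.0, 242.5, 8.7]
tcp_rot: [180.0, 0.1, 98.4]
ft_force: [-0.6, 0.4, 0.9]
finger_gap: 52.0
t 3.30 dock [-117.4  241.9] z 8.7 yaw-th 89.96 F dock [-0.50 0.48 0.85] gap 52.0 j [ 22.  10. 108.  -0.  63.  14.]
```

View pics/t2.png

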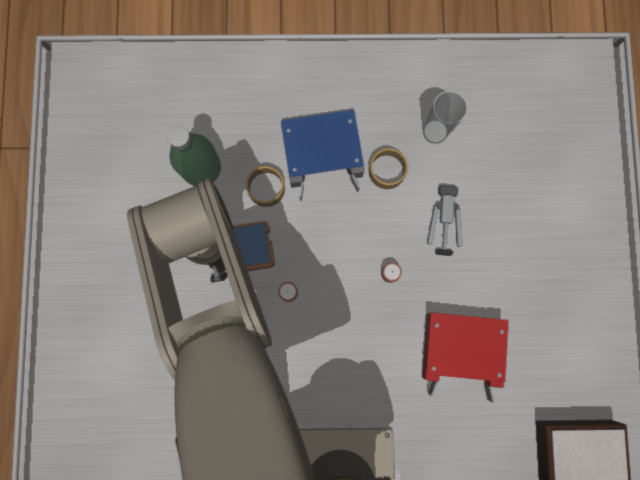

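View pics/s2.png

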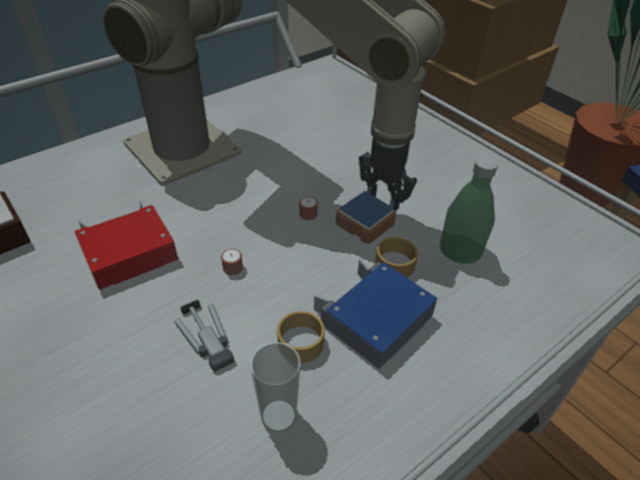

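In the top view the caddy is now turned to the tool's heading, with its right edge running (268,222) to (273,270). I'll measure its clearance.

```bash
cat >> h.py <<'E'
def wood(s,box,f):
    im=cv2.cvtColor(s['pixels'],cv2.COLOR_RGB2BGR); hsv=cv2.cvtColor(im,cv2.COLOR_BGR2HSV)
    k=cv2.inRange(hsv,np.array((3,90,30)),np.array((20,255,255))); x0,y0,x1,y1=box
    p=cv2.findNonZero(k[y0:y1,x0:x1]).reshape(-1,2)+[x0,y0]
    d=np.array([w2d(ray(s,*q,30)) for q in p]); print('wood dock x %.1f..%.1f y %.1f..%.1f n %d'%(*np.percentile(d[:,0],[.5,99.5]),*np.percentile(d[:,1],[.5,99.5]),len(d)))
    cv2.imwrite('pics/'+f,cv2.resize(im[y0:y1,x0:x1],None,fx=5,fy=5,interpolation=cv2.INTER_CUBIC)); return d
E
python3 - <<'E'
from h import *
wood(load('top0.png'),(180,220,245,290),'cc0.png')
wood(load('t2.png'),(225,210,279,280),'cc.png')
E
```

```text
wood dock x -172.3..-68.1 y 208.7..310.4 n 370
wood dock x -162.9..-67.3 y 135.8..203.5 n 226
```

View pics/cc.png

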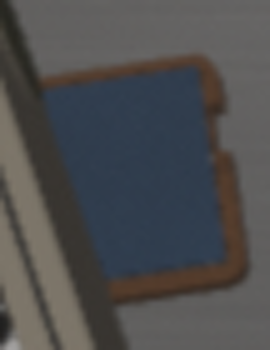

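```bash
python3 -m jog '[[-0.01,0,0,0,0.61],[-0.02,0,0,0,0.61],[-0.03,0,0,0,0.61],[-0.04,0,0,0,0.61],[-0.05,0,0,0,0.61],[-0.06,0,0,0,0.61],[-0.07,0,0,0,0.61],[-0.08,0,0,0,0.61],[-0.09,0,0,0,0.61],[-0.10,0,0,0,0.61],[-0.11,0,0,0,0.61],[-0.12,0,0,0,0.61],[-0.13,0,0,0,0.61],[-0.14,0,0,0,0.61],[-0.15,0,0,0,0.61],[-0.155,0,0,0,0.61],[-0.16,0,0,0,0.61],[-0.16,0,0,0,0.61]]'; python3 - <<'E'
from h import *
st()
s=snap('top','t3.png'); wood(s,(275,180,370,282),'c3.png')
E
```

```text
time: 5.2
tool_pos: [492.3, 84.3, 9.0]
tcp_rot: [180.0, 0.2, 98.3]
ft_force: [0.3, -0.3, -0.4]
finger_gap: 52.0
t 5.20 dock [-117.5   82. ] z 9.0 yaw-th 89.94 F dock [0.24 -0.32 -0.38] gap 52.0 j [  4.   5. 112.  -0.  62.  -4.]
wood dock x -163.0..-66.6 y -23.3..69.9 n 181
```

View pics/c3.png

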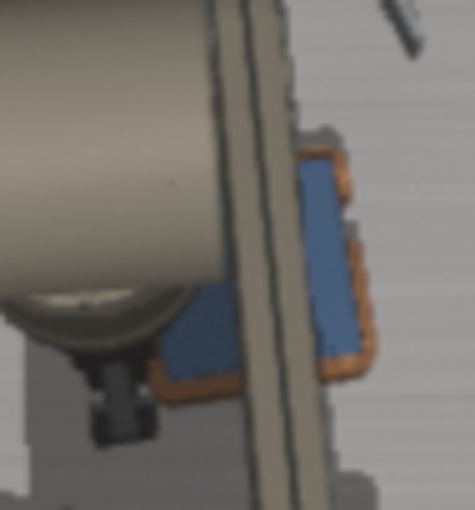

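```bash
python3 -m jog '[[-0.006,0,0,0,0.61],[-0.012,0,0,0,0.61],[-0.018,0,0,0,0.61],[-0.022,0,0,0,0.61],[-0.0245,0,0,0,0.61],[-0.0245,0,0,0,0.61],[-0.0245,0,0,0,0.61],[0.01,0,0,0,0.61],[0.04,0,0,0,0.61],[0.08,0,0,0,0.61],[0.08,0,-0.03,0,0.61],[0.08,0,-0.07,0,0.61],[0.08,0,-0.1,0,0.61],[0.08,0,-0.1,0,0.61]]'; python3 - <<'E'
from h import *
st()
s=snap('top','t4.png'); wood(s,(275,180,370,282),'c4.png')
E
```

```text
time: 6.65
tool_pos: [484.3, 165.0, 114.6]
tcp_rot: [179.4, 0.1, 98.4]
ft_force: [0.5, 0.7, 0.6]
finger_gap: 51.8
t 6.65 dock [-113.6  163. ] z 114.6 yaw-th 89.98 F dock [0.55 0.59 0.63] gap 51.8 j [ 13.  -2. 107.  -0.  74.   5.]
wood dock x -163.2..11.1 y -47.5..110.7 n 391
```

View pics/c4.png

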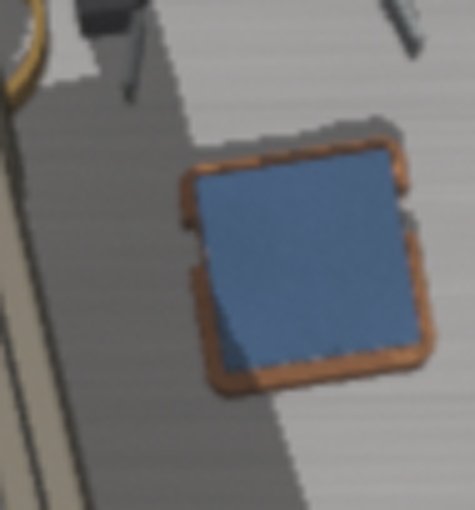

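The caddy is now in full view in front of the mouth. I'll measure its pose and check the dock's centreline against the flap tips.

```bash
python3 - <<'E'
from h import *
s=load('t4.png'); im=cv2.cvtColor(s['pixels'],cv2.COLOR_RGB2BGR); hsv=cv2.cvtColor(im,cv2.COLOR_BGR2HSV)
def rect(k,z):
    cs,_=cv2.findContours(k,cv2.RETR_EXTERNAL,cv2.CHAIN_APPROX_NONE); c=np.vstack(cs).reshape(-1,2)
    d=np.array([w2d(ray(s,*q,z)) for q in c],np.float32); rc=cv2.minAreaRect(d); print(rc); return d
def box(k,b): z=np.zeros_like(k); x0,y0,x1,y1=b; z[y0:y1,x0:x1]=k[y0:y1,x0:x1]; return z
k=cv2.inRange(hsv,np.array((3,90,30)),np.array((20,255,255)))
print('wood');rect(box(k,(308,205,365,262)),30)
k=cv2.inRange(hsv,np.array((95,60,30)),np.array((125,255,255)))
print('coaster');rect(box(k,(308,205,365,262)),44)
print('hood');d=rect(box(k,(275,100,370,195)),52)
# hood edge line fits
for nm,sel,ax in (('front',(d[:,0]<40)&(abs(d[:,1])<60),0),('left',(d[:,1]>50)&(d[:,0]>25)&(d[:,0]<120),1),('right',(d[:,1]<-50)&(d[:,0]>25)&(d[:,0]<120),1)):
    q=d[sel]; p=np.polyfit(q[:,1-ax],q[:,ax],1); print(nm,'slope deg %.2f'%np.degrees(np.arctan(p[0])),'at0/60',p[1],np.polyval(p,60))
cv2.imwrite('pics/c5.png',cv2.resize(im[155:275,280:380],None,fx=5,fy=5,interpolation=cv2.INTER_CUBIC))
for y in(60,-60): print('flaptip px',proj(s,[*d2w(-30,y),40]),proj(s,[*d2w(-30,y),0]))
E
```

```text
wood
((-114.8004379272461, -0.9204330444335938), (93.98442840576172, 96.97980499267578), 89.85543823242188)
coaster
((-114.31880187988281, -0.3384971618652344), (80.2929458618164, 80.60813903808594), 89.83751678466797)
hood
((73.25190734863281, -0.5617523193359375), (155.4842071533203, 123.96952056884766), 89.97898864746094)
front slope deg 0.21 at0/60 13.163677128023233 13.379373066177783
left slope deg 0.17 at0/60 75.85592381416848 76.03783570890405
right slope deg 0.08 at0/60 -77.40251797799095 -77.31582030051501
flaptip px [300.52023623 196.47552322] [300.99012935 200.44747428]
flaptip px [357.52784076 187.71501269] [356.23433659 191.94657828]
```

View pics/c5.png

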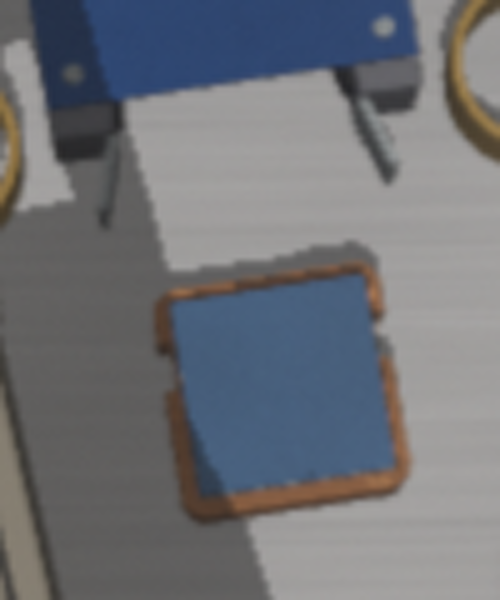

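The caddy centre is at y = -0.6 mm against the hood centre's -0.6 mm, and its heading is within 0.2° of the dock's. I'll go over the caddy to its rear face.

```bash
python3 - <<'E'
from h import *
togo(-192,-0.6,114,0)
E
python3 -m jog '[[-0.016,-0.007,0,0.14,0.4],[-0.032,-0.015,0,0.28,0.4],[-0.048,-0.022,0,0.42,0.4],[-0.064,-0.03,0,0.56,0.4],[-0.08,-0.038,0,0.70,0.4],[-0.096,-0.046,0,0.84,0.4],[-0.112,-0.054,0,0.98,0.4],[-0.128,-0.062,0,1.12,0.4],[-0.144,-0.07,0,1.26,0.4],[-0.16,-0.078,0,1.40,0.4],[-0.164,-0.078,0,1.54,0.4],[-0.164,-0.078,0,1.57,0.4],[-0.164,-0.078,0,1.57,0.4],[-0.164,-0.078,0,1.57,0.4],[-0.164,-0.078,0,1.57,0.4]]'
python3 - <<'E'
from h import *
st();togo(-192,-0.6,9,0)
E
```

```text
tool shift m -0.1635 -0.0769 -0.0020 turn 1.5702
time: 8.2
tool_pos: [429.5, -8.7, 111.6]
tcp_rot: [179.9, -0.4, 8.6]
ft_force: [0.1, 0.4, 0.5]
finger_gap: 34.3
t 8.20 dock [-193.2   -0.7] z 111.6 yaw-th 0.17 F dock [0.19 0.35 0.49] gap 34.3 j [ -8. -15. 120.  -0.  75.  73.]
tool shift m 0.0012 -0.0001 0.1026 turn 0.0029
```

```bash
python3 -m jog '[[0,0,0.035,0,0.4],[0,0,0.07,0,0.4],[0.001,0,0.103,0.003,0.4],[0.001,0,0.103,0.003,0.4],[0.001,0,0.103,0.003,0.4],[0.008,0,0.103,0.003,0.4],[0.014,0,0.103,0.003,0.4],[0.018,0,0.103,0.003,0.4],[0.024,0,0.103,0.003,0.4],[0.03,0,0.103,0.003,0.4],[0.036,0,0.103,0.003,0.4],[0.042,0,0.103,0.003,0.4],[0.048,0,0.103,0.003,0.4],[0.054,0,0.103,0.003,0.4],[0.060,0,0.103,0.003,0.4],[0.066,0,0.103,0.003,0.4],[0.07,0,0.103,0.003,0.4],[0.072,0,0.103,0.003,0.4]]'
python3 - <<'E'
from h import *
st()
s=snap('top','t6.png'); wood(s,(290,180,375,260),'c6.png')
E
```

```text
time: 10.0
tool_pos: [501.5, 1.9, 9.2]
tcp_rot: [179.9, -0.3, 8.4]
ft_force: [-7.1, -1.0, 5.3]
finger_gap: 34.1
t 10.00 dock [-120.4   -0.8] z 9.2 yaw-th 0.01 F dock [-7.20 0.07 5.32] gap 34.1 j [ -6.   5. 112.  -0.  62.  76.]Traceback (most recent call last):
  File "<stdin>", line 3, in <module>
  File "h.py", line 28, in wood
    p=cv2.findNonZero(k[y0:y1,x0:x1]).reshape(-1,2)+[x0,y0]
      ^^^^^^^^^^^^^^^^^^^^^^^^^^^^^^^^^^^^^^^
AttributeError: 'NoneType' object has no attribute 'reshape'
```

View pics/t6.png

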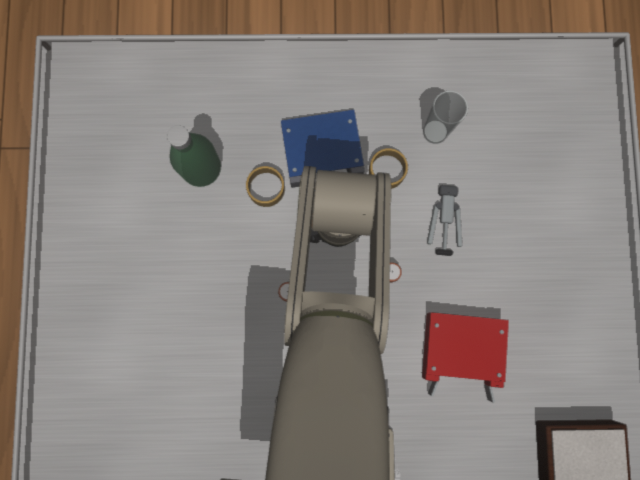

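```bash
python3 - <<'E'
from h import *
for i in range(3): st(); r.snapshot('top')
s=snap('scene','s6.png'); im=cv2.imread('pics/s6.png'); cv2.imwrite('pics/s6c.png',cv2.resize(im[180:380,270:470],None,fx=3,fy=3,interpolation=cv2.INTER_CUBIC))
E
```

```text
t 10.05 dock [-120.2   -0.8] z 9.3 yaw-th 0.00 F dock [-2.66 -0.21 1.55] gap 34.3 j [ -6.   5. 112.  -0.  62.  76.]
t 10.10 dock [-120.3   -0.8] z 9.2 yaw-th 0.00 F dock [-3.01 0.29 2.20] gap 34.4 j [ -6.   5. 112.  -0.  62.  76.]
t 10.15 dock [-120.3   -0.8] z 9.2 yaw-th 0.00 F dock [-2.88 1.09 1.31] gap 34.1 j [ -6.   5. 112.  -0.  62.  76.]
```

View pics/s6c.png

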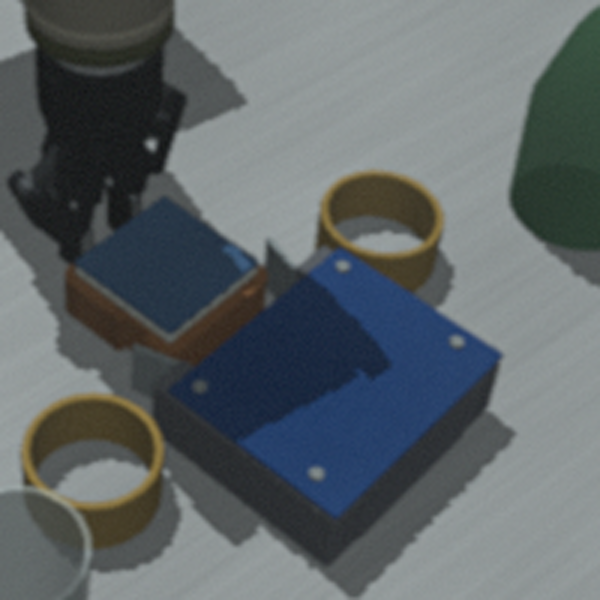

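The scene crop shows the caddy sitting squarely between the flaps, clear of both wells. I'll push on slowly, reading the force at the end of each short move.

```bash
S='python3 -c "from h import *; st()"'
python3 -m jog '[[0.003,0,0,0,0.4],[0.006,0,0,0,0.4],[0.009,0,0,0,0.4],[0.012,0,0,0,0.4]]'>/dev/null; eval $S
python3 -m jog '[[0.003,0,0,0,0.4],[0.006,0,0,0,0.4],[0.009,0,0,0,0.4],[0.012,0,0,0,0.4]]'>/dev/null; eval $S
```

```text
t 10.65 dock [-108.2   -0.8] z 9.2 yaw-th -0.00 F dock [-3.37 -0.51 -0.13] gap 33.8 j [ -5.   7. 110.  -0.  62.  76.]
t 11.05 dock [-96.   -0.7] z 9.2 yaw-th -0.01 F dock [-4.09 0.15 0.06] gap 34.2 j [ -5.   9. 108.  -0.  62.  77.]
```

```bash
S='python3 -c "from h import *; st()"'
python3 -m jog '[[0.002,0,0,0,0.4],[0.004,0,0,0,0.4]]'>/dev/null; eval $S
python3 -m jog '[[0.002,0,0,0,0.4],[0.004,0,0,0,0.4]]'>/dev/null; eval $S
python3 -m jog '[[0.0015,0,0,0,0.4],[0.003,0,0,0,0.4]]'>/dev/null; eval $S
python3 -m jog '[[0.0015,0,0,0,0.4],[0.003,0,0,0,0.4]]'>/dev/null; eval $S
```

```text
t 11.25 dock [-91.8  -0.7] z 9.2 yaw-th -0.00 F dock [-3.81 -0.60 0.52] gap 34.4 j [ -5.  10. 108.  -0.  62.  77.]
t 11.45 dock [-88.4  -0.8] z 9.1 yaw-th 0.00 F dock [-12.26 -0.28 9.25] gap 33.9 j [ -5.  10. 107.  -0.  63.  77.]
t 11.65 dock [-86.7  -0.8] z 9.2 yaw-th 0.01 F dock [-11.96 0.17 9.49] gap 34.1 j [ -5.  11. 107.  -0.  63.  77.]
t 11.85 dock [-84.9  -0.8] z 9.2 yaw-th 0.01 F dock [-11.58 0.42 9.24] gap 34.3 j [ -5.  11. 106.  -0.  63.  77.]
```

The catches first resist at TCP x of about -89, so the front is about 17 mm in. That puts plunger touch near -62 and home near -57.

```bash
S='python3 -c "from h import *; st()"'
python3 -m jog '[[0.0015,0,0,0,0.4],[0.003,0,0,0,0.4]]'>/dev/null; eval $S
python3 -m jog '[[0.0015,0,0,0,0.4],[0.003,0,0,0,0.4]]'>/dev/null; eval $S
python3 -m jog '[[0.0015,0,0,0,0.4],[0.003,0,0,0,0.4]]'>/dev/null; eval $S
python3 -m jog '[[0.0015,0,0,0,0.4],[0.003,0,0,0,0.4]]'>/dev/null; eval $S
```

```text
t 12.05 dock [-83.1  -0.8] z 9.2 yaw-th 0.01 F dock [-12.12 -0.25 7.65] gap 34.1 j [ -5.  11. 106.  -0.  63.  77.]
t 12.25 dock [-81.2  -0.8] z 9.2 yaw-th 0.01 F dock [-10.90 0.12 7.49] gap 34.4 j [ -4.  12. 105.  -0.  63.  77.]
t 12.45 dock [-79.1  -0.8] z 9.3 yaw-th 0.01 F dock [-9.86 0.37 7.07] gap 34.3 j [ -4.  12. 105.  -0.  64.  77.]
t 12.65 dock [-76.9  -0.9] z 9.3 yaw-th 0.01 F dock [-9.32 0.18 6.27] gap 33.9 j [ -4.  13. 104.  -0.  64.  77.]
```

```bash
S='python3 -c "from h import *; st()"'
python3 -m jog '[[0.001,0,-0.0004,0,0.4],[0.002,0,-0.0004,0,0.4],[0.003,0,-0.0004,0,0.4]]'>/dev/null; eval $S
python3 -m jog '[[0.001,0,-0.0003,0,0.4],[0.002,0,-0.0003,0,0.4],[0.003,0,-0.0003,0,0.4]]'>/dev/null; eval $S
python3 -m jog '[[0.001,0,0,0,0.4],[0.002,0,0,0,0.4],[0.003,0,0,0,0.4]]'>/dev/null; eval $S
```

```text
t 12.95 dock [-74.5  -0.8] z 9.3 yaw-th 0.02 F dock [-6.25 -1.09 0.92] gap 34.0 j [ -4.  13. 104.  -0.  64.  77.]
t 13.25 dock [-72.   -0.7] z 9.3 yaw-th 0.01 F dock [-5.94 0.00 2.69] gap 34.3 j [ -4.  13. 103.  -0.  64.  77.]
t 13.55 dock [-69.6  -0.8] z 9.3 yaw-th 0.01 F dock [-8.48 0.10 4.66] gap 34.2 j [ -4.  14. 103.  -0.  64.  78.]
```

```bash
S='python3 -c "from h import *; st()"'
python3 -m jog '[[0.001,0,-0.0004,0,0.4],[0.002,0,-0.0004,0,0.4]]'>/dev/null; eval $S
python3 -m jog '[[0.001,0,-0.0003,0,0.4],[0.002,0,-0.0003,0,0.4]]'>/dev/null; eval $S
python3 -m jog '[[0.001,0,-0.0003,0,0.4],[0.002,0,-0.0003,0,0.4]]'>/dev/null; eval $S
python3 -m jog '[[0.001,0,-0.0003,0,0.4],[0.002,0,-0.0003,0,0.4]]'>/dev/null; eval $S
```

```text
t 13.75 dock [-68.1  -0.7] z 9.4 yaw-th 0.01 F dock [-6.65 0.11 2.39] gap 34.5 j [ -4.  14. 103.  -0.  64.  78.]
t 13.95 dock [-66.6  -0.7] z 9.4 yaw-th 0.01 F dock [-7.25 -0.50 2.58] gap 34.2 j [ -4.  14. 102.  -0.  65.  78.]
t 14.15 dock [-65.1  -0.7] z 9.4 yaw-th 0.01 F dock [-5.31 -0.56 1.88] gap 34.3 j [ -4.  15. 102.  -0.  65.  78.]
t 14.35 dock [-63.3  -0.7] z 9.4 yaw-th 0.01 F dock [-5.64 -0.30 1.12] gap 34.3 j [ -4.  15. 102.  -0.  65.  78.]
```

```bash
S='python3 -c "from h import *; st()"'
for i in 1; do
python3 -m jog '[[0.0008,0,-0.0002,0,0.4],[0.0015,0,-0.0002,0,0.4]]'>/dev/null; eval $S
python3 -m jog '[[0.0008,0,-0.0002,0,0.4],[0.0015,0,-0.0002,0,0.4]]'>/dev/null; eval $S
python3 -m jog '[[0.0008,0,-0.0002,0,0.4],[0.0015,0,-0.0002,0,0.4]]'>/dev/null; eval $S
done
```

```text
t 14.55 dock [-62.   -0.7] z 9.4 yaw-th 0.01 F dock [-4.48 0.49 0.61] gap 34.0 j [ -4.  15. 101.  -0.  65.  78.]
t 14.75 dock [-60.6  -0.7] z 9.4 yaw-th 0.00 F dock [-4.94 0.24 0.94] gap 34.0 j [ -4.  15. 101.  -0.  65.  78.]
t 14.95 dock [-59.1  -0.7] z 9.5 yaw-th 0.00 F dock [-3.97 -0.90 -1.12] gap 34.3 j [ -4.  15. 101.  -0.  65.  78.]
```

```bash
S='python3 -c "from h import *; st()"'
python3 -m jog '[[0.0008,0,0,0,0.4],[0.0015,0,0,0,0.4]]'>/dev/null; eval $S
python3 -m jog '[[0.0006,0,0,0,0.4],[0.0012,0,0,0,0.4]]'>/dev/null; eval $S
python3 -m jog '[[0.0006,0,0,0,0.4],[0.0012,0,0,0,0.4]]'>/dev/null; eval $S
```

```text
t 15.15 dock [-57.7  -0.7] z 9.4 yaw-th 0.01 F dock [-5.11 -0.94 1.31] gap 34.3 j [ -4.  16. 101.  -0.  65.  78.]
t 15.35 dock [-56.6  -0.7] z 9.4 yaw-th 0.01 F dock [-5.74 -0.68 1.17] gap 34.4 j [ -4.  16. 100.  -0.  65.  78.]
t 15.55 dock [-55.7  -0.7] z 9.4 yaw-th 0.01 F dock [-6.52 -0.42 2.20] gap 34.6 j [ -4.  16. 100.  -0.  65.  78.]
```

```bash
S='python3 -c "from h import *; st()"'
python3 -m jog '[[0.0006,0,-0.0002,0,0.4],[0.0012,0,-0.0002,0,0.4]]'>/dev/null; eval $S
python3 -m jog '[[0.0006,0,-0.0002,0,0.4],[0.0012,0,-0.0002,0,0.4]]'>/dev/null; eval $S
```

```text
t 15.75 dock [-55.2  -0.7] z 9.4 yaw-th 0.01 F dock [-10.01 -1.04 4.11] gap 34.2 j [ -4.  16. 100.  -0.  65.  78.]
t 15.95 dock [-55.   -0.8] z 9.4 yaw-th 0.01 F dock [-11.52 -0.14 6.38] gap 34.0 j [ -4.  16. 100.  -0.  65.  78.]
```

The push turned stiff at x = -55.2, with force rising from 6 to 11 N over 0.5 mm. That is 34 mm after first resistance, which matches home (27 + 5 mm plus rounding). I'll back off gently.

```bash
S='python3 -c "from h import *; st()"'
python3 -m jog '[[-0.001,0,0,0,0.4],[-0.001,0,0,0,0.4]]'>/dev/null; eval $S
python3 -m jog '[[-0.001,0,0,0,0.4],[-0.001,0,0,0,0.4]]'>/dev/null; eval $S
python3 -m jog '[[-0.0015,0,0,0,0.4],[-0.003,0,0,0,0.4],[-0.003,0,0,0,0.4]]'>/dev/null; eval $S
python3 -m jog '[[-0.003,0,0,0,0.4],[-0.008,0,0,0,0.4],[-0.02,0,0,0,0.4],[-0.04,0,0,0,0.4],[-0.06,0,0,0,0.4],[-0.07,0,-0.03,0,0.4],[-0.07,0,-0.07,0,0.4],[-0.07,0,-0.1,0,0.4],[-0.07,0.05,-0.1,0,0.4],[-0.07,0.1,-0.1,0,0.4],[-0.07,0.15,-0.1,0,0.4],[-0.07,0.2,-0.1,0,0.4],[-0.07,0.2,-0.1,0,0.4],[-0.07,0.2,-0.1,0,0.4]]'>/dev/null; eval $S
python3 - <<'E'
from h import *
s=snap('top','t7.png'); im=cv2.cvtColor(s['pixels'],cv2.COLOR_RGB2BGR)
cv2.imwrite('pics/c7.png',cv2.resize(im[150:250,280:380],None,fx=6,fy=6,interpolation=cv2.INTER_CUBIC))
s=snap('scene','s7.png'); cv2.imwrite('pics/s7c.png',cv2.resize(cv2.imread('pics/s7.png')[180:380,270:470],None,fx=3,fy=3,interpolation=cv2.INTER_CUBIC))
E
```

```text
t 16.15 dock [-55.1  -0.8] z 10.0 yaw-th 0.01 F dock [-1.31 -0.64 -0.07] gap 34.3 j [ -4.  16. 100.  -0.  65.  78.]
t 16.35 dock [-55.3  -0.9] z 10.5 yaw-th 0.01 F dock [0.93 -0.32 0.77] gap 34.2 j [ -4.  16. 100.  -0.  65.  78.]
t 16.65 dock [-58.4  -0.9] z 10.6 yaw-th 0.01 F dock [0.83 0.95 -0.49] gap 34.5 j [ -4.  16. 101.  -0.  65.  78.]
t 18.05 dock [-126.8 -201.7] z 112.1 yaw-th -0.14 F dock [0.40 0.76 0.47] gap 34.1 j [-25.   8.  98.  -1.  76.  57.]
```

View pics/c7.png

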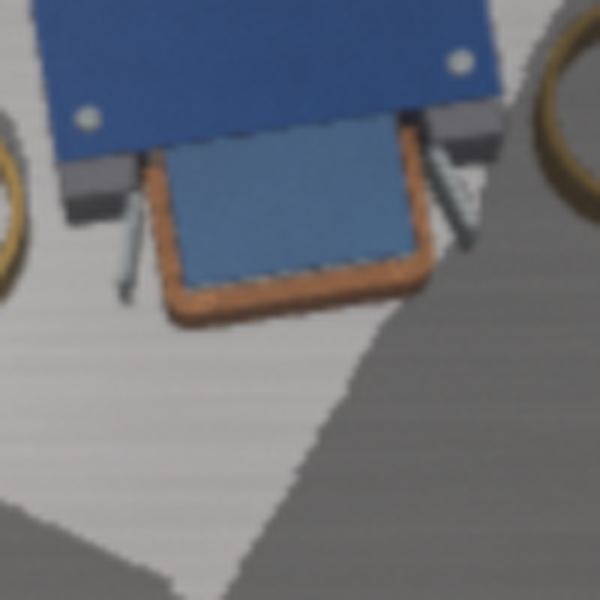

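View pics/s7c.png

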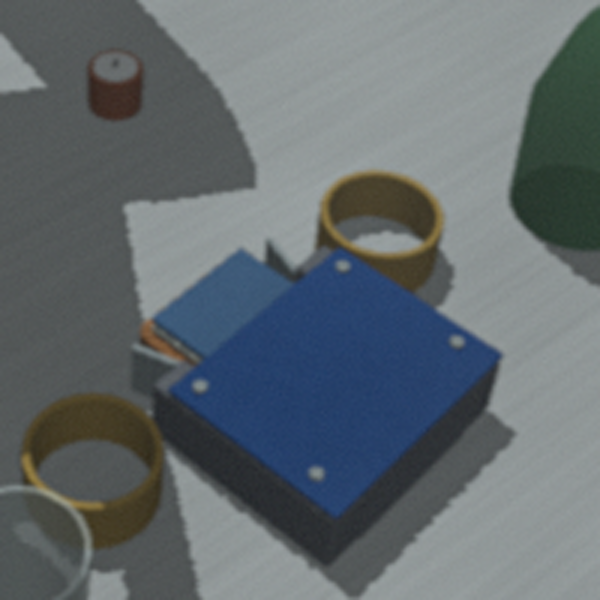

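```bash
python3 - <<'E'
from h import *
for f,b in(('t4.png',(310,240,366,262)),('t7.png',(300,180,352,207))):
    s=load(f); im=cv2.cvtColor(s['pixels'],cv2.COLOR_RGB2BGR); hsv=cv2.cvtColor(im,cv2.COLOR_BGR2HSV)
    k=cv2.inRange(hsv,np.array((3,90,30)),np.array((20,255,255)))
    x0,y0,x1,y1=b; p=cv2.findNonZero(k[y0:y1,x0:x1]).reshape(-1,2)+[x0,y0]
    d=np.array([w2d(ray(s,*q,30)) for q in p]); lo=[d[abs(d[:,1]-y)<4][:,0].min() for y in range(-32,33,8)]
    print(f,np.round(lo,1),np.mean(lo),'y',d[:,1].min(),d[:,1].max())
    k=cv2.inRange(hsv,np.array((95,60,30)),np.array((125,255,255))); p=cv2.findNonZero(k[y0-10:y1,x0:x1]).reshape(-1,2)+[x0,y0-10]
    d=np.array([w2d(ray(s,*q,44)) for q in p]); lo=[d[abs(d[:,1]-y)<4][:,0].min() for y in range(-32,33,8)]
    print(' coaster rear',np.mean(lo))
a=load('t4.png')['pixels'].astype(int);b=load('t7.png')['pixels'].astype(int)
togo(-75,-0.8,110,0);st()
E
```

```text
t4.png [-163.4 -163.2 -162.9 -163.3 -162.6 -163.1 -163.2 -162.9 -161.6] -162.90337624944547 y -47.82248803380564 46.15679735521288
 coaster rear -154.3820874033293
t7.png [-46.1 -45.9 -45.6 -46.1 -45.4 -45.9 -45.  -45.8 -44.5] -45.5919217060887 y -48.1648751597688 47.32369425423073
 coaster rear -35.42906274906337
tool shift m 0.0514 -0.1990 0.0021 turn 0.0004
t 18.15 dock [-126.4 -199.8] z 112.1 yaw-th 0.02 F dock [-0.25 0.35 -0.40] gap 34.3 j [-25.   8.  98.  -1.  76.  57.]
```

Vision puts the rear face at -45.7 mm, which agrees with the deepest contact, so there was no spring-back. One gentle second press will show whether the stiff stop is at the same place.

```bash
S='python3 -c "from h import *; st()"'
python3 -m jog '[[0,-0.04,0,0,0.4],[0,-0.08,0,0,0.4],[0.01,-0.12,0,0,0.4],[0.03,-0.16,0,0,0.4],[0.05,-0.199,0,0,0.4],[0.05,-0.199,0,0,0.4],[0.05,-0.199,0.035,0,0.4],[0.05,-0.199,0.07,0,0.4],[0.05,-0.199,0.102,0,0.4],[0.05,-0.199,0.102,0,0.4],[0.055,-0.199,0.102,0,0.4],[0.06,-0.199,0.102,0,0.4],[0.065,-0.199,0.102,0,0.4],[0.067,-0.199,0.102,0,0.4],[0.067,-0.199,0.102,0,0.4]]'>/dev/null; eval $S
python3 -m jog '[[0.0007,0,0,0,0.4]]' >/dev/null; eval $S
```

```text
t 19.65 dock [-60.7  -1.1] z 9.5 yaw-th 0.02 F dock [0.34 -0.05 0.03] gap 34.3 j [ -4.  15. 101.  -0.  65.  78.]
t 19.75 dock [-60.   -1.1] z 9.6 yaw-th 0.02 F dock [0.24 0.19 0.29] gap 34.0 j [ -4.  15. 101.  -0.  65.  78.]
```

```bash
S='python3 -c "from h import *; st()"'
python3 -m jog '[[0.001,0,0,0,0.4],[0.002,0,0,0,0.4]]' >/dev/null; eval $S
python3 -m jog '[[0.001,0,0,0,0.4]]' >/dev/null; eval $S
python3 -m jog '[[0.0008,0,0,0,0.4]]' >/dev/null; eval $S
python3 -m jog '[[0.0008,0,0,0,0.4]]' >/dev/null; eval $S
```

```text
t 19.95 dock [-58.   -1.1] z 9.6 yaw-th 0.02 F dock [0.10 -0.14 0.63] gap 34.1 j [ -4.  16. 101.  -0.  65.  78.]
t 20.05 dock [-57.1  -1.1] z 9.6 yaw-th 0.01 F dock [-0.12 0.45 0.21] gap 33.8 j [ -4.  16. 100.  -0.  65.  78.]
t 20.15 dock [-56.3  -1.1] z 9.5 yaw-th 0.01 F dock [-0.55 -0.25 -0.24] gap 34.1 j [ -4.  16. 100.  -0.  65.  78.]
t 20.25 dock [-55.5  -1.1] z 9.4 yaw-th 0.01 F dock [-0.02 0.71 -0.21] gap 33.9 j [ -4.  16. 100.  -0.  65.  78.]
```

```bash
S='python3 -c "from h import *; st()"'
python3 -m jog '[[0.0008,0,0,0,0.4]]' >/dev/null; eval $S
python3 -m jog '[[0.0008,0,0,0,0.4]]' >/dev/null; eval $S
```

```text
t 20.35 dock [-55.   -1.1] z 9.2 yaw-th 0.01 F dock [-4.37 -1.31 3.87] gap 34.2 j [ -4.  16. 100.  -0.  65.  78.]
t 20.45 dock [-55.   -1.1] z 9.1 yaw-th 0.02 F dock [-6.70 -1.37 6.00] gap 34.3 j [ -4.  16. 100.  -0.  65.  78.]
```

```bash
S='python3 -c "from h import *; st()"'
python3 -m jog '[[0.0008,0,-0.0004,0,0.4],[0.0012,0,-0.0004,0,0.4]]' >/dev/null; eval $S
python3 -m jog '[[0.0012,0,-0.0004,0,0.4],[0.0012,0,-0.0004,0,0.4]]' >/dev/null; eval $S
```

```text
t 20.65 dock [-55.   -1.1] z 9.1 yaw-th 0.02 F dock [-8.54 -1.14 6.42] gap 34.1 j [ -4.  16. 100.  -0.  65.  78.]
t 20.85 dock [-55.1  -1.1] z 9.1 yaw-th 0.02 F dock [-7.49 -0.14 5.38] gap 34.4 j [ -4.  17. 100.  -0.  66.  78.]
```

```bash
S='python3 -c "from h import *; st()"'
python3 -m jog '[[0.0012,0,-0.0006,0,0.4],[0.0016,0,-0.0008,0,0.4]]' >/dev/null; eval $S
python3 -m jog '[[0.0016,0,-0.0008,0,0.4],[0.0016,0,-0.0010,0,0.4]]' >/dev/null; eval $S
```

```text
t 21.05 dock [-55.1  -1.1] z 9.2 yaw-th 0.02 F dock [-8.76 -0.37 3.68] gap 34.0 j [-4. 17. 99. -0. 66. 78.]
t 21.25 dock [-55.3  -1.1] z 9.3 yaw-th 0.02 F dock [-5.90 -1.45 1.02] gap 34.1 j [-4. 17. 99. -0. 66. 78.]
```

```bash
S='python3 -c "from h import *; st()"'
python3 -m jog '[[0.001,0,0,0,0.4],[0.002,0,0,0,0.4]]' >/dev/null; eval $S
python3 -m jog '[[0.001,0,0,0,0.4],[0.002,0,0,0,0.4]]' >/dev/null; eval $S
```

```text
t 21.45 dock [-55.2  -1. ] z 8.8 yaw-th 0.02 F dock [-14.97 -0.77 11.47] gap 34.6 j [-4. 17. 99. -1. 66. 78.]
t 21.65 dock [-55.3  -1. ] z 8.5 yaw-th 0.02 F dock [-16.79 -0.89 13.72] gap 34.2 j [-4. 17. 99. -1. 67. 78.]
```

At 17 N it stays at -55.2 mm, with no forward creep and no spring-back, so it is home. I'll retreat.

```bash
S='python3 -c "from h import *; st()"'
python3 -m jog '[[-0.002,0,0,0,0.4],[-0.004,0,0,0,0.4],[-0.01,0,0,0,0.4],[-0.025,0,0,0,0.4],[-0.05,0,0,0,0.4],[-0.07,0,-0.03,0,0.4],[-0.07,0,-0.07,0,0.4],[-0.07,0,-0.1,0,0.4],[-0.07,0.05,-0.1,0,0.4],[-0.07,0.1,-0.1,0,0.4],[-0.07,0.15,-0.1,0,0.4],[-0.07,0.2,-0.1,0,0.4],[-0.07,0.2,-0.1,0,0.4],[-0.07,0.2,-0.1,0,0.4],[-0.07,0.2,-0.1,0,0.4]]'>/dev/null; eval $S
python3 - <<'E'
from h import *
s=snap('top','t8.png'); im=cv2.cvtColor(s['pixels'],cv2.COLOR_RGB2BGR); hsv=cv2.cvtColor(im,cv2.COLOR_BGR2HSV)
k=cv2.inRange(hsv,np.array((3,90,30)),np.array((20,255,255)))
x0,y0,x1,y1=(300,180,352,207); p=cv2.findNonZero(k[y0:y1,x0:x1]).reshape(-1,2)+[x0,y0]
d=np.array([w2d(ray(s,*q,30)) for q in p]); lo=[d[abs(d[:,1]-y)<4][:,0].min() for y in range(-32,33,8)]; print(np.round(lo,1),np.mean(lo))
E
```

```text
t 23.15 dock [-120.6 -200.2] z 111.3 yaw-th 0.04 F dock [0.50 1.07 -0.20] gap 33.9 j [-25.  10.  96.  -1.  77.  57.]
[-45.8 -46.9 -45.6 -46.1 -45.4 -45.9 -46.1 -45.8 -45.9] -45.95130227119403
```

View pics/t8.png

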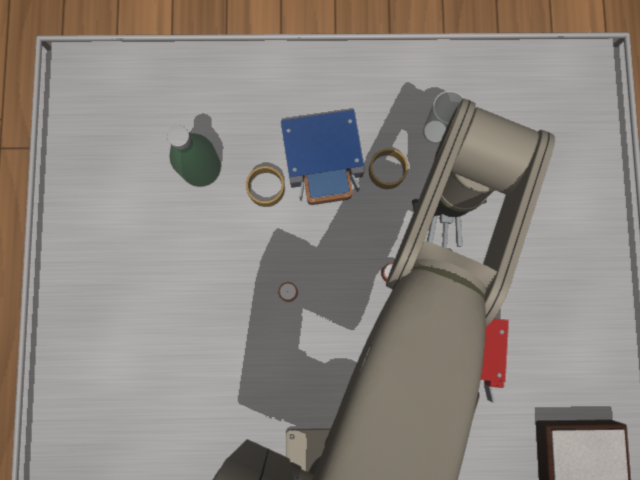

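```bash
python3 - <<'E'
from h import *
print(r.hand_in()); st()
E
```

```text
the job is handed in; nothing more can be done
None
the job is handed in; nothing more can be done
```

I pushed the caddy along the lane and into the blue-hooded grey dock, let go and handed the job in at about 23 s. All the checks I could make say the catch is holding it, though it is hidden under the hood and I could not see it.

- **Catch by feel:** the catches first resisted with the front about 16 mm inside the mouth, at about 12 N in all. After about 34 mm more travel the push turned stiff, at up to 11.5 N, which fits the caddy being home.
- **Hold:** the pusher found the rear face within about 0.2 mm of where I had left it, so there was no spring-back. After I took the pusher away, the camera put the rear about 46 mm out of the mouth, inside the 9 to 47 mm range but close to its upper limit.
- **Second press:** to test the hold I pressed again, harder than needed. It reached about 17 N with no movement, under the 20 N limit.
- **Limits of these checks:** the plunger's travel cannot be measured directly. Tray friction is larger than the plunger's spring force, so the lack of spring-back alone does not prove the catch engaged.
- **Surroundings:** the planned path kept about 30 mm from the wells and cups, and I felt no unexpected contact. In the last top view the carafe and left cup are where they started. The arm partly hides the glass, corkscrew and right cup; what shows of them has not moved. The gripper ended about 110 mm above the tray, touching nothing.

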